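Load the cup into the chuck's holding cup and hold the torch on it

ROBOT

A 6-joint arm with a two-finger parallel gripper is mounted at the origin on the work surface. World frame = base frame: x ahead of the robot, y to its left, z up, the work surface at z = 0. Lengths are in mm, angles in rad, forces in N, time in s.
With the tool pointing down it reaches from about 350 to 875 mm from the base axis. Payload 4.2 kg.
Tool frame: the origin (TCP) lies on the mounting face of the last link; the fingertips stand 173 mm ahead of it and the grasp point (between the pads) lies 155 mm ahead of it; z points along the fingers, y is the direction in which the jaws open and shut (so a half turn about z gives the same grasp; the last joint's range is limited). The gripper opens to 85 mm and grips with 20 to 120 N. Pads are 22 mm wide; open, the fingers measure 114 mm over their backs; the gripper's body (76 mm by 85 mm) begins 54 mm behind the grasp point. The pads swing forward as they close: fully open they stand 13 mm farther back than shut.
Start: joints at [1.591, 0.385, 0.008, 0, -1.194, -0.259], TCP at [147.804, 607.251, 404.712] pointing down, gripper open.
Joint ranges: [-3.14, 3.14], [-1.21, 2.06], [-1.07, 1.41], [-3.16, 2.05], [-2.99, -0.16], [-3.1, 3.1]. Speed limits (rad/s): [2.79, 2.79, 3.14, 3.14, 3.14, 3.14].

INTERFACE

Orientations are given as a unit quaternion [x, y, z, w].
In Python, from bench import arm gives the robot as it stands. The module is installed in compiled form; this text tells all that it offers.
- The arm moves only by the tool play_rows, never from a script. Its argument "moves" is a list of rows, each a list of 3 entries, a list of its own where there are three numbers: the shift along the world's x, y, z in units of 30 cm (1.0 is 30 cm), then the turn about the world's z in units of 30 degrees (1.0 is 30 degrees), then the gripper's target within -1 to 1 (shut at 1, half-way at 0, fully open at -1). In form: [[[x, y, z], turn, jaw], ...]. A call has 1 to 12 rows; each row is the pose to reach, as a shift and turn from the pose measured when the call began; what a row does not reach only later rows make up. A row lasts 1/8 s, in which the tool goes at most 62.5 mm and 10.7 degrees, less where a joint would pass 70% of its speed; a pose out of reach is approached as far as the arm can. A call with a number of a shift or a turn outside -1 to 1 is refused whole. A call with a gripper value outside its range is refused whole. The fingers move at their own pace and stop on an object; the grip force is fixed at half the most. Time passes only in rows, so rows that repeat a pose let the fingers close. It gives the time, the measured TCP pose, the force and the opening at its end, in the units of the state.
- arm.read_state(): the state, without advancing time (a new reading comes with each control period).
- arm.get_image(name): name is "side" or "top"; returns a dict with "pixels" (384x512x3 uint8, red, green, blue), "vfov" (degrees; the focal length in pixels is half the picture's height over the tangent of half this angle, whatever the lens; pixels are square), "cx", "cy" (the principal point, pixels), "dist" ([k1, k2, p1, p2, k3] as OpenCV has them; the pictures are not rectified), "xyz" and "rotation" of the camera in the world. Camera axes: x right, y up, looking along -z (the intrinsics and any distortion apply to the point x, -y, -z); pixel columns grow to the right and rows downward; lengths in mm; the calibration is good to about 2 mm. A picture is of the moment at which its call begins. There is no depth.
- arm.job_done(): hands the job in, once; it reports no verdict.
Trained networks look in a picture, given as the dict that the camera call returned (one of the last four; its "shot" number tells which), for a name from the list of things; names that differ only in an ending like _2 or _b are one class to them, and where a whole thing is asked for, a point or a joint stands for the part that bears it (a point fixed in the world has none). Each returns a list of dicts, best first, with "conf" (0 to 1); they miss things now and then, are a little off and sometimes report something else, mostly with a low value. They report only what shows in the picture. A call takes as long as a camera call. They do not tell look-alikes from the thing itself.
- arm.look_for(name, picture): "centre" ([x, y, z] in mm, in world coordinates, good to about 4 mm: the middle of the surface that is visible of it).
The state is a dict: "clock": time; "joints": joint angles; "joint_vel": joint speeds; "joint_efforts": joint torques, N m; "position": TCP position; "ee_rot": TCP orientation; "contact_force": force on the tool from outside, world axes, zero at the start; "wrist_torque": the same for the moment, N m; "gripper_width": finger opening in mm.
Only numpy, scipy, OpenCV 4.12 (cv2) and the standard library are available. Lean on these libraries where they do the work, as an engineer would, in place of code of your own. Each camera call takes 0.05 s, during which the arm holds its last target.

TASK

Set up the brass cup so its rim and inside can be worked on: nest the loose cup upright into the matching cup clamped in the chuck, press it fully home and let go of it. Then draw the torch out of the tool block and finish while holding it up in the gripper, laid over at about 45 degrees, with its lens roughly 70 mm from the nested cup's mouth and aimed at the middle of that mouth. The torch must touch nothing but the gripper, and every other thing stays where it is.

Things in the scene. Friction and masses are not known exactly. Their poses are not given: they have to be found in the camera images.
- cup_mid (a point): The loose cup: plain brass, open at the top, standing upright on the bench, 140 g. Height 62 mm; tapered body 36 mm across at the base and 51 mm at 38 mm up, where a flat shoulder steps out to a straight rim band 60 mm across, 24 mm tall; wall 3 mm. This point is on its axis, half-way up (31 mm above its base); z is its axis, towards the mouth
- cup_rim (a point): Centre of the loose cup's mouth, level with its rim (62 mm above its base, 31 mm above cup_mid); same axes
- chuck: Steel three-jaw chuck lying flat on the bench, fixed: flange 140 mm across, body 125 mm, face 64 mm above the bench, jaws up to 90 mm. A second brass cup of exactly the same shape is clamped in its middle, mouth up, immovable: the holding cup. Origin on the axis at bench level, z up
- holding_rim (a point): Centre of the mouth of the holding cup clamped in the chuck, level with its rim, 126 mm above the bench; inner diameter at the mouth 54 mm. Nested fully home, a loose cup's shoulder rests on this rim and its own rim stands 24 mm above this point (its cup_mid 7 mm below it); sideways play 1.5 mm
- torch_mid (a point): The torch: round, 150 mm long, 130 g, standing lens down in one of the block's four pockets (which one varies), the tallest thing there. Aluminium head 30 mm across for the lowest 44 mm, then a plain black tube 24 mm across, small rubber button at the tail. This point: on its axis, 75 mm from either end; z runs along the axis from lens to tail, so it shines along -z
- torch_lens (a point): Centre of the torch's lens, on its axis at the head end, 75 mm from torch_mid; same axes
- tool_block: Grey plastic block, fixed, 62 mm (its x) by 206 mm (its y) by 60 mm high, with four round pockets in a row along its y, 48 mm apart, 34 mm across and 50 mm deep, their floors 10 mm above the bench. Origin at the centre of its underside. The things in it have about 2 mm of play sideways
- screwdriver: Short screwdriver standing handle down in the block, handle 30 mm across, blade up, top 138 mm above the bench. Leave alone. Origin at the bottom of its handle
- deburrer: Hook-blade deburring tool standing handle down in the block, grey handle 30 mm across, top about 144 mm above the bench. Leave alone. Origin at the bottom of its handle
- oiler: Small white oil bottle with a pointed spout standing in the block, 30 mm across, top 143 mm above the bench. Leave alone. Origin at its base
- oilstone: Flat sharpening stone, 50 x 150 x 25 mm, lying on the bench. Leave alone. Origin at the centre of its underside
- boss_a: Flanged brass disc, 50 mm across, 13 mm high, lying on the bench. Leave alone. Origin at the centre of its underside
- boss_b: Another flanged brass disc of the same kind. Leave alone
- flat_file: Flat file with a wooden handle, 260 mm long, 26 mm high, lying on the bench. Leave alone. Origin at the joint of blade and handle; x runs along the blade
Things that resemble listed ones, but are neither listed nor needed, are in the scene too. What is shaped like the part that bears torch_mid but orange is not meant.

How it is judged (in metres and radians):
On the way, in this order (a step that is already met when the one before it is completed fails the run):
1. the loose cup is nested upright and fully home in the holding cup, and released (horizontal distance between cup_rim and holding_rim below 0.005 m and z of cup_rim in the frame of holding_rim below 0.027 m and angle between cup_rim's own z axis and vertical below 0.09 rad and contact force between cup and the fingers below 0.1 N), for 0.2 s.
2. the torch is drawn clear of the block, in the gripper (z of torch_lens in the frame of tool_block above 0.065 m and contact force between torch and the fingers above 1 N), for 0.2 s.
At the end, for the whole second after the job is handed in: Loose cup home in the holding cup: axes within 5 mm, rim at most 27 mm above the other, tilt under 5 deg, released. Torch held still, touching only the gripper, lens down, 28 to 62 deg from upright, over 160 mm high; cup mouth centre 35 to 110 mm ahead of the lens, within 22 mm of its axis (all of step 1 and contact force between torch and the fingers above 1 N and contact force between torch and cup below 0.1 N and contact force between torch and chuck below 0.1 N and contact force between torch and tool_block below 0.1 N and angle between torch_lens's own z axis and vertical between 0.48 and 1.09 rad and height (world z) of torch_lens above 0.16 m and z of cup_rim in the frame of torch_lens between -0.11 and -0.035 m and x of cup_rim in the frame of torch_lens between -0.022 and 0.022 m and y of cup_rim in the frame of torch_lens between -0.022 and 0.022 m and linear speed of each of torch, cup below 0.02 m/s); the arm keeps its last pose, push and grip.
It fails at once if another tool in the block is shifted or drawn out by more than 30 mm (distance of any of screwdriver, deburrer, oiler from where it was at the start of the episode above 0.03 m).
It fails at once if a bystander on the bench is shifted by more than 30 mm (distance of any of oilstone, boss_a, boss_b, flat_file from where it was at the start of the episode above 0.03 m).
It also fails if it takes over 45 s, if anything falls off the work surface, if the arm or the gripper's body presses on something with over 40 N, if the wrist force passes 120 N, or if a joint passes its speed limit or range.

## Working session

There is one attempt and no reset: what is moved stays moved. The work goes in short steps, Python scripts to look and compute and a tool call to move; the robot and the scene stay as the last step left them, time stands still between calls to the robot, and variables do not carry over. Pictures are saved under pics/ and viewed, and the job is handed in when it is done.

Besides the shell and the picture viewer there is one more tool, called after "Emit:" as a command line: name --argument value ..., lists and objects as JSON in quotes. play_rows: Moves the arm, as the interface text tells. Shifts and turns lie within -1 to 1; 1 stands for 30 cm of shift or 30 degrees of turn. Its arguments: {"type":"object","properties":{"moves":{"type":"array"}},"required":["moves"]}

```bash
mkdir -p pics; cat > h.py <<'E'
import numpy as np, cv2
from bench import arm
def shot(n,fn=None):
    p=arm.get_image(n)
    if fn: cv2.imwrite('pics/'+fn+'.png',cv2.cvtColor(p['pixels'],cv2.COLOR_RGB2BGR))
    return p
def cam(p):
    f=192/np.tan(np.radians(p['vfov'])/2)
    K=np.array([[f,0,p['cx']],[0,f,p['cy']],[0,0,1]])
    R=np.array(p['rotation'],float)
    if R.size==4:
        from scipy.spatial.transform import Rotation
        R=Rotation.from_quat(R.ravel()).as_matrix()
    return K,np.array(p['dist'],float),R.reshape(3,3),np.array(p['xyz'],float)
def proj(p,X):
    K,d,R,t=cam(p); c=(np.atleast_2d(X)-t)@R; c=c*[1,-1,-1]
    return cv2.projectPoints(c,np.zeros(3),np.zeros(3),K,d)[0].reshape(-1,2)
def ray(p,uv):
    K,d,R,t=cam(p)
    q=cv2.undistortPoints(np.array(uv,float).reshape(-1,1,2),K,d).reshape(-1,2)
    v=np.c_[q[:,0],-q[:,1],-np.ones(len(q))]@R.T
    return t,v
def atz(p,uv,z):
    t,v=ray(p,uv); return t+v*((z-t[2])/v[:,2])[:,None]
def crop(p,box,fn,s=4):
    x0,y0,x1,y1=box
    im=cv2.cvtColor(p['pixels'],cv2.COLOR_RGB2BGR)[y0:y1,x0:x1]
    cv2.imwrite('pics/'+fn+'.png',cv2.resize(im,None,fx=s,fy=s,interpolation=cv2.INTER_CUBIC))
E
python3 - <<'E'
from h import *
np.set_printoptions(precision=1,suppress=True)
a=shot('top','top0');b=shot('side','side0')
for n,p in(('top',a),('side',b)): print(n,p['xyz'],p['vfov'],p['rotation'],p['dist'])
for k in ['cup_mid','chuck','torch_mid','tool_block','screwdriver','deburrer','oiler','oilstone','boss_a','flat_file']:
  for n,p in(('top',a),('side',b)):
    for r in arm.look_for(k,p)[:3]: print(k,n,np.array(r['centre']),round(r['conf'],2),proj(p,r['centre'])[0])
s=arm.read_state();print(s['position'],s['ee_rot'],s['gripper_width'],s['clock'])
E
```

```text
top [ 533.6    5.4 1009.2] 57.694315475204895 [-0.   0.   0.7 -0.7] [-0.1  0.   0.   0.   0. ]
side [ 218.2 -548.7  643.1] 53.95956010162983 [ 0.4 -0.1 -0.2  0.9] [-0.1  0.   0.   0.   0. ]
cup_mid top [537.  352.6  41.6] 0.89 [127.  212.1]
cup_mid top [ 557.3 -196.9  139. ] 0.54 [332.1 201.2]
cup_mid side [539.1 322.8  46. ] 0.61 [182.5 149.8]
chuck top [544.8  80.3  63.7] 0.84 [223.7 208. ]
chuck side [527.   56.4  66.1] 0.8 [223.2 197.1]
torch_mid top [ 626.1 -335.7  101.3] 0.82 [380.3 174.8]
torch_mid top [ 659.8 -122.8  116.1] 0.73 [300.4 162.2]
torch_mid top [ 554.2 -197.9  140.7] 0.67 [332.7 202.4]
torch_mid side [ 646.  -260.8   87.4] 0.91 [356.9 258.5]
torch_mid side [ 655.5 -131.8   89. ] 0.85 [318.  217.1]
torch_mid side [ 548.7 -215.4  119.3] 0.82 [304.5 252.9]
tool_block top [ 548.9 -176.2   62.5] 0.55 [318.1 205.2]
tool_block side [ 534.  -214.4   59.6] 0.62 [295.  276.3]
tool_block side [536.5 327.5  45. ] 0.46 [181.  149.6]
screwdriver top [ 566.2 -250.3   85.6] 0.46 [347.3 198.2]
screwdriver side [ 562.7 -252.8   85.5] 0.75 [321.1 275. ]
deburrer side [ 534.8 -160.    77.6] 0.64 [279.5 251.8]
oiler top [ 531.5 -106.5   98.9] 0.41 [294.3 212. ]
oiler side [ 522.9 -117.2   94.5] 0.65 [262.8 234.8]
oiler side [538.7 326.5  41.9] 0.47 [182.  150.4]
oilstone top [757.4  82.2  24.6] 0.59 [223.6 133.9]
oilstone side [ 546.2 -213.8  119.7] 0.75 [302.9 252.8]
boss_a top [702.  205.6   7.3] 0.53 [181.8 154.6]
boss_a top [688.1 343.9   7.5] 0.53 [134.6 160.1]
boss_a side [699.7 201.7   8.2] 0.58 [252.  164.3]
boss_a side [677.4 338.1   7.9] 0.54 [222.6 144.9]
flat_file top [ 737.8 -157.    16.4] 0.94 [306.7 140.2]
flat_file side [ 732.6 -169.1   13.7] 0.7 [350.  238.1]
[147.8 607.3 404.7] [ 1.  -0.1 -0.   0. ] 85.54970796355252 1.1
```

View pics/top0.png

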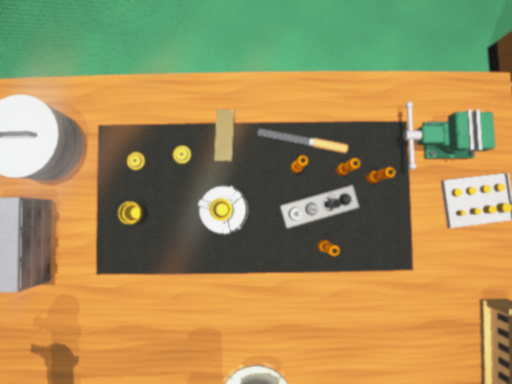

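View pics/side0.png

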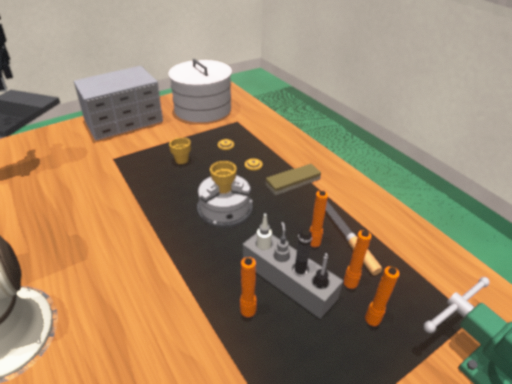

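Top view: cup at (130,212), chuck at (222,209), block running from (283,217) to (357,195), four orange look-alikes at (300,163), (348,166), (381,175), (329,248). Torch candidates: the black one in the block's third pocket (side 301,258) and the four orange ones. The black one is meant. I'll confirm it in an enlarged crop.

```bash
python3 - <<'E'
from h import *
a=shot('top');b=shot('side')
crop(a,(180,140,400,265),'tz',3.6);crop(b,(220,180,410,330),'sz',4)
crop(a,(100,180,260,245),'tz2',5);crop(b,(160,120,260,230),'sz2',5)
E
```

```text
(no output)
```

View pics/sz.png

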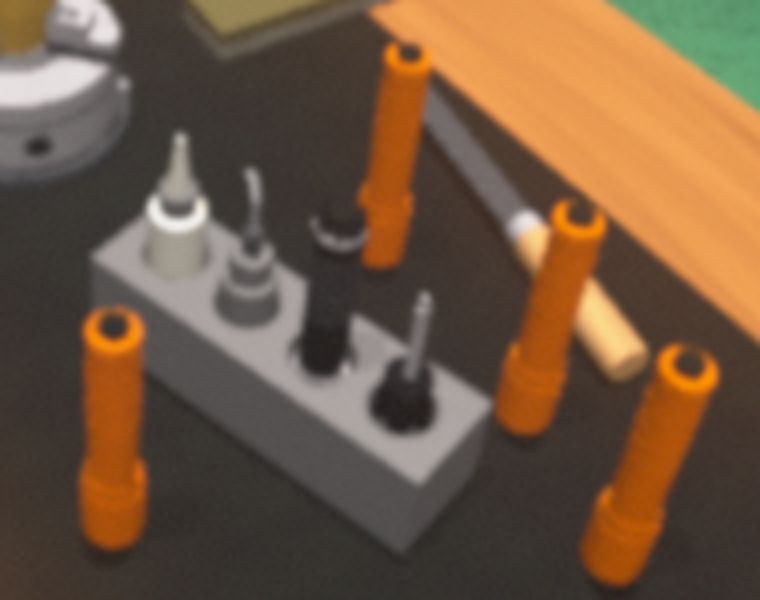

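View pics/tz.png

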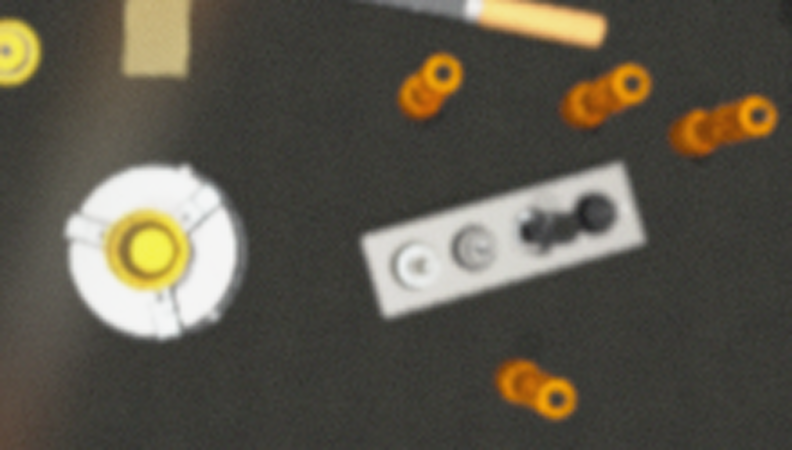

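View pics/tz2.png

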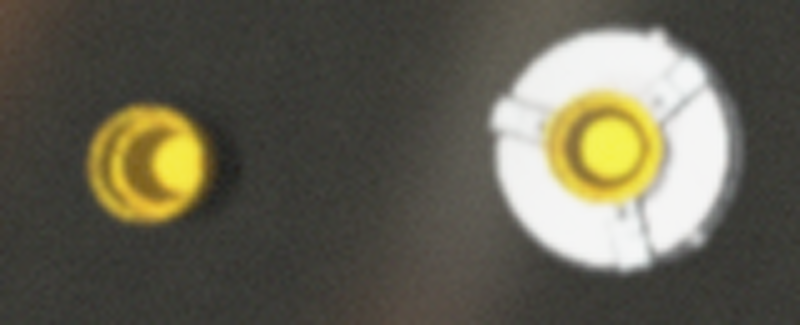

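View pics/sz2.png

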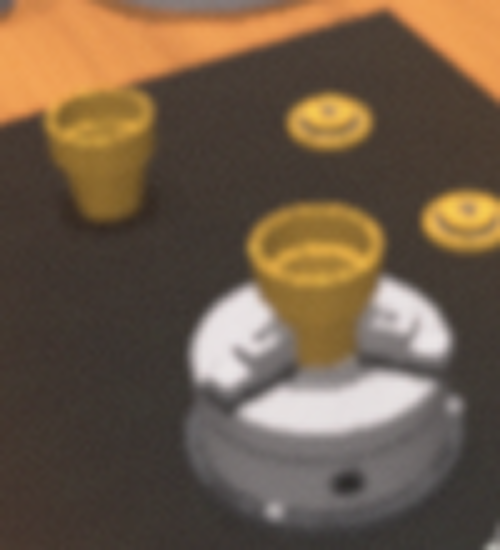

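```bash
cat > fit.py <<'E'
from h import *
from scipy.optimize import minimize
U=4
def hullmask(p,P,box):
    x0,y0,x1,y1=box
    q=(proj(p,P)-[x0,y0]+0.5)*U
    h=cv2.convexHull(q.astype(np.float32))
    m=np.zeros(((y1-y0)*U,(x1-x0)*U),np.uint8)
    cv2.fillConvexPoly(m,np.round(h*16).astype(np.int32),1,shift=4)
    return cv2.resize(m.astype(np.float32),(x1-x0,y1-y0),interpolation=cv2.INTER_AREA)
t=np.linspace(0,2*np.pi,48,endpoint=False)
def circ(x,y,z,r): return np.c_[x+r*np.cos(t),y+r*np.sin(t),np.full(48,z)]
def cupmask(p,x,y,z0,box,base=True):
    b=hullmask(p,np.r_[circ(x,y,z0+38,30),circ(x,y,z0+62,30)],box)
    if base: b=np.maximum(b,hullmask(p,np.r_[circ(x,y,z0,18),circ(x,y,z0+38,25.5)],box))
    return b
def yellow(p,box):
    x0,y0,x1,y1=box
    im=p['pixels'][y0:y1,x0:x1].astype(float)
    return ((im[...,0]-im[...,2])>60).astype(np.float32)
def fitcup(ps,x,y,z0,base=True,rows=None):
    data=[]
    for p in ps:
        q=proj(p,circ(x,y,z0+62,30)); q2=proj(p,circ(x,y,z0+(0 if base else 38),30)); q=np.r_[q,q2]
        a=np.floor(q.min(0)-5).astype(int);b=np.ceil(q.max(0)+5).astype(int)
        box=(a[0],a[1],b[0],b[1]); data.append((p,box,yellow(p,box)))
    def c(v): return sum(np.abs(cupmask(p,v[0],v[1],z0,bx,base)-m).sum() for p,bx,m in data)
    r=min((minimize(c,[x+dx,y+dy],method='Nelder-Mead',options=dict(xatol=.1,fatol=.1,initial_simplex=[[x+dx,y+dy],[x+dx+6,y+dy],[x+dx,y+dy+6]])) for dx,dy in((0,0),(4,4),(-4,-4))),key=lambda r:r.fun)
    return r.x,r.fun
E
python3 - <<'E'
from fit import *
np.set_printoptions(precision=1,suppress=True)
a=shot('top');b=shot('side')
for nm,x,y,z0,base in(('cup',537,345,0,True),('hold',545,75,64,False)):
    for l,ps in(('top',[a]),('side',[b]),('both',[a,b])): print(nm,l,*fitcup(ps,x,y,z0,base))
# block
im=a['pixels'].astype(float); 
box=(275,180,365,235)
x0,y0,x1,y1=box
s=im[y0:y1,x0:x1]; m=((s.min(2)>110)).astype(np.uint8); m=cv2.morphologyEx(m,cv2.MORPH_CLOSE,np.ones((15,15)))
cs=max(cv2.findContours(m,0,2)[0],key=cv2.contourArea)
w=atz(a,cs.reshape(-1,2)+[x0,y0],60)
print('block rect',cv2.minAreaRect(w[:,:2].astype(np.float32)))
E
```

```text
cup top [536.6 343.1] 31.625
cup side [542.6 354.6] 270.8125
cup both [537.9 343.2] 327.75
hold top [541.8  84.8] 28.6875
hold side [545.6  87.5] 128.8125
hold both [542.8  85. ] 174.0625
block rect ((546.578125, -179.64146423339844), (89.0009765625, 243.49732971191406), 19.20414924621582)
```

```bash
python3 - <<'E'
from fit import *
import fit
np.set_printoptions(precision=1,suppress=True)
def yellow(p,box):
    x0,y0,x1,y1=box
    im=p['pixels'][y0:y1,x0:x1]
    h=cv2.cvtColor(np.ascontiguousarray(im),cv2.COLOR_RGB2HSV).astype(int)
    m=((h[...,0]>15)&(h[...,0]<33)&(h[...,1]>110)&(h[...,2]>45)).astype(np.uint8)
    n,l,st,_=cv2.connectedComponentsWithStats(m)
    m=(l==1+st[1:,4].argmax()).astype(np.uint8)
    return cv2.morphologyEx(m,cv2.MORPH_CLOSE,np.ones((3,3))).astype(np.float32)
fit.yellow=yellow
a=shot('top');b=shot('side')
for nm,x,y,z0,base in(('cup',537,345,0,True),('hold',543,85,64,False)):
    for l,ps in(('top',[a]),('side',[b]),('both',[a,b])): print(nm,l,*fitcup(ps,x,y,z0,base))
for i,(p,v,z0) in enumerate([(b,(537,345),0),(b,(543,85),64)]):
    bx=proj(p,circ(*v,z0+40,50)); q=np.floor([*bx.min(0),*bx.max(0)]).astype(int); bb=tuple(q)
    m=yellow(p,bb); k=cupmask(p,*v,z0,bb)
    cv2.imwrite(f'pics/m{i}.png',cv2.resize(np.hstack([m,k])*255,None,fx=8,fy=8,interpolation=0))
im=a['pixels'].astype(float); x0,y0,x1,y1=275,180,365,235
s=im[y0:y1,x0:x1]; print(s.min(2)[::6,::9].astype(int))
E
```

```text
cup top [535.9 342.2] 66.5
cup side [537.9 339.6] 55.125
cup both [537.9 341.3] 124.1875
hold top [543.6  84.3] 77.8125
hold side [547.   90.1] 126.0625
hold both [543.7  86.8] 223.4375
[[ 54  50  54  48  53  50  53  55  53  55]
 [ 56  52  51  50  51  56  49  51 120  58]
 [ 50  54  48  56  50  61 162 204 186  68]
 [ 51  49  54  87 201 208 126 135  80 143]
 [ 56 133 210 213 150 210  67  56 115 193]
 [ 52 215 233 210 176 206 149 203 153  58]
 [ 53 196 228 215 195 205 109  51  56  55]
 [ 53 110 214 195  77  54  53  55  55  56]
 [ 51  57  57  52  55  53  49  54  54  55]
 [ 54  53  55  54  48  56  50  54  57  57]][ WARN:0@4.328] global loadsave.cpp:1063 imwrite_ Unsupported depth image for selected encoder is fallbacked to CV_8U.
```

View pics/m0.png

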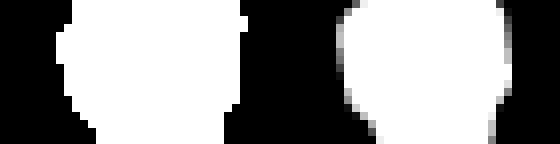

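View pics/m1.png

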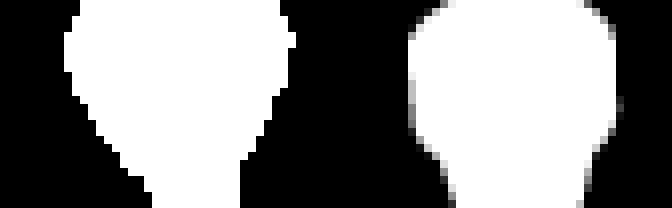

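```bash
cat >> h.py <<'E'
def overlay(p,circs,box,fn,s=6):
    x0,y0,x1,y1=box
    im=cv2.cvtColor(p['pixels'],cv2.COLOR_RGB2BGR)[y0:y1,x0:x1]
    im=cv2.resize(im,None,fx=s,fy=s,interpolation=cv2.INTER_CUBIC)
    for P,c in circs:
        q=(proj(p,P)-[x0,y0]+.5)*s
        cv2.polylines(im,[np.round(q*8).astype(np.int32)],True,c,1,cv2.LINE_AA,3)
    cv2.imwrite('pics/'+fn+'.png',im)
E
python3 - <<'E'
from fit import *
a=shot('top');b=shot('side')
B=(255,0,0);R=(0,0,255)
c=(537.3,342)
h=(543,85.5)
cc=[(circ(*c,62,30),B),(circ(*c,62,27),B),(circ(*c,0,18),R)]
hh=[(circ(*h,126,30),B),(circ(*h,126,27),B),(circ(*h,64,62.5),R),(circ(*h,0,70),R)]
overlay(a,cc+hh,(110,180,255,245),'o1',5.5)
overlay(b,cc+hh,(160,120,260,230),'o2',5.4)
E
```

```text
(no output)
```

View pics/o1.png

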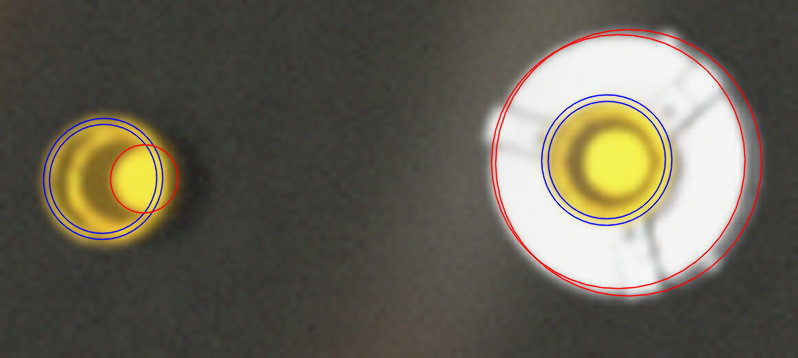

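View pics/o2.png

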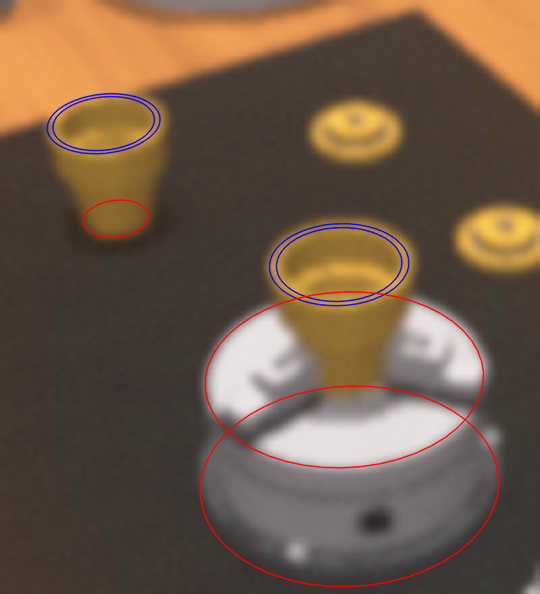

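```bash
python3 - <<'E'
from h import *
np.set_printoptions(linewidth=200)
a=shot('top');b=shot('side')
d=a['pixels'].astype(int); d=d[...,0]-d[...,2]
print('loose col128',d[195:230,128]);print('row212',d[212,110:150])
print('hold col222',d[190:230,221]);print('row209',d[209,200:245])
e=a['pixels'].astype(int)[...,1]
print(e[195:230,128])
crop(a,(112,190,152,235),'c1',14)
E
```

```text
loose col128 [  9   8   7   6   5  37  91 136 159 161 160 133 112  99  97  92 100  96  91  92  90  94  97 106 139 172 171 156 115  63  23   9   3   3   4]
row212 [  5   5   6   5   7   2  18  60 103 118  95  96 139 160 133  96  90  89  96 101 137 169 168 171 178 173 172 175 173 166 132  79  50  25   3   3  -1   0   3   4]
hold col222 [  0   0   0   0   1   2   9  35  90 137 152 128 108 136 156 161 159 161 157 159 168 166 168 163 163 155 119 137 160 146  83  20   3   0   0   0   1   0   0   0]
row209 [  2   1   1   1   1   0   2  13  50  92 123 143 129  94  76  93 139 160 164 157 162 159 161 167 162 164 162 162 146 150 155 143  85  19   4   1   1   1   1   1   1   1   1   0   1]
[ 56  58  59  56  59  79 124 161 177 189 181 150 119 104 105 104 100 102 101 102 100 101 103 117 146 181 183 169 140 101  72  59  58  59  59]
```

View pics/c1.png

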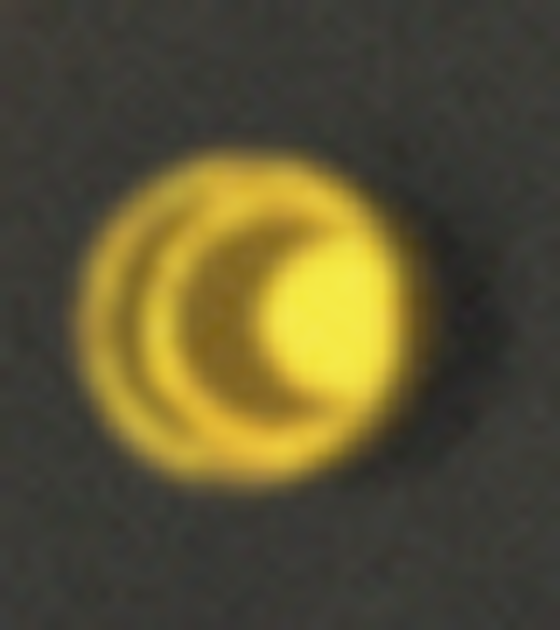

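```bash
python3 - <<'E'
from h import *
from scipy.spatial.transform import Rotation as Ro
s=arm.read_state(); print(s['clock'],Ro.from_quat(s['ee_rot']).as_matrix().round(3))
E
```

```text
1.6 [[ 0.972 -0.237  0.   ]
 [-0.237 -0.972 -0.   ]
 [ 0.     0.    -1.   ]]
```

Emit:
play_rows --moves '[[[0.9,-0.6,0],0,-1],[[0.9,-0.6,0],0,-1],[[0.9,-0.6,0],0,-1],[[0.9,-0.6,0],0,-1],[[0.9,-0.6,0],0,-1],[[0.9,-0.6,0],0,-1],[[0.9,-0.6,0],0,-1]]'

```text
clock: 2.48
position: [418.4, 426.8, 404.6]
ee_rot: [0.993, -0.12, -0.0, 0.0]
contact_force: [0.3, -0.7, -0.6]
gripper_width: 85.5
```

Emit:
play_rows --moves '[[[0.397,-0.283,0],0,-1],[[0.397,-0.283,0],0,-1],[[0.397,-0.283,-0.3],0,-1],[[0.397,-0.283,-0.45],0,-1],[[0.397,-0.283,-0.45],0,-1],[[0.397,-0.283,-0.45],0,-1],[[0.397,-0.283,-0.45],0,-1]]'

```text
clock: 3.35
position: [537.7, 343.5, 272.8]
ee_rot: [0.993, -0.119, 0.002, -0.002]
contact_force: [0.1, 0.6, 0.7]
gripper_width: 85.2
```

```bash
python3 - <<'E'
from h import *
p=shot('side');crop(p,(130,60,260,180),'g1',5)
p=shot('top');crop(p,(90,170,200,250),'g2',6)
E
```

```text
(no output)
```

View pics/g1.png

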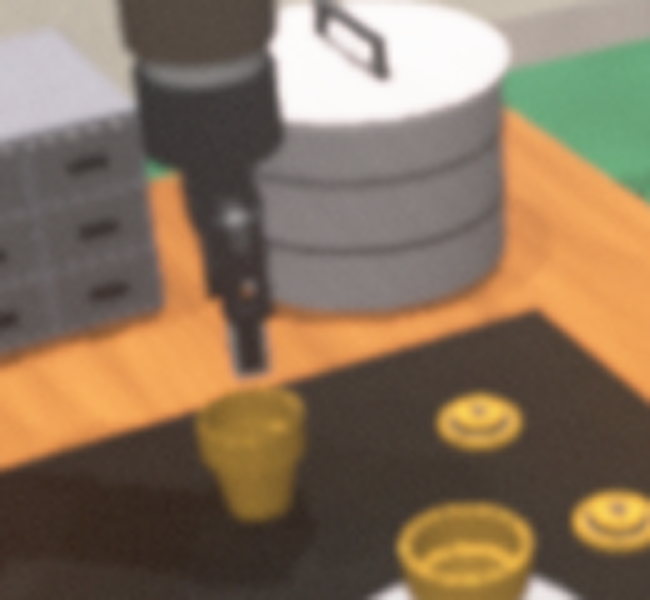

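View pics/g2.png

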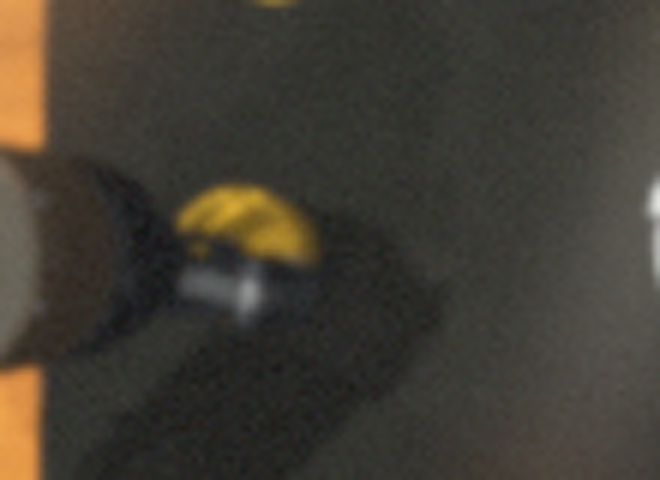

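```bash
python3 - <<'E'
from h import *
p=shot('top');q=shot('side')
c=np.array([537.7,343.5,112]);d=np.array([-.237,-.972,0])
for k in(-48,0,48): print(proj(p,c+d*k)[0],(proj(p,c+d*k)[0]-[90,170])*6,(proj(q,c+d*k)[0]-[130,60])*5)
E
```

```text
[103.15851344 207.56273144] [ 78.95108064 225.37638866] [219.50836625 294.67405326]
[120.79894207 211.76675683] [184.79365244 250.60054099] [233.18035696 333.96519909]
[138.57994733 215.98721689] [291.47968398 275.92330136] [247.88228428 376.11602477]
```

Emit:
play_rows --moves '[[[0,-0.005,-0.1],0,-1],[[0,-0.005,-0.209],0,-1],[[0,-0.005,-0.209],0,-1],[[0,-0.005,-0.209],0,-1],[[0,-0.005,-0.209],0,1],[[0,-0.005,-0.209],0,1],[[0,-0.005,-0.209],0,1],[[0,-0.005,-0.209],0,1],[[0,-0.005,-0.209],0,1],[[0,-0.005,-0.209],0,1]]'

```text
clock: 4.8
position: [538.1, 341.2, 211.1]
ee_rot: [0.993, -0.119, 0.002, -0.003]
contact_force: [-0.8, -0.9, 5.6]
gripper_width: 58.6
```

```bash
python3 - <<'E'
from h import *
p=shot('side');crop(p,(130,60,260,180),'g3',5)
E
```

```text
(no output)
```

View pics/g3.png

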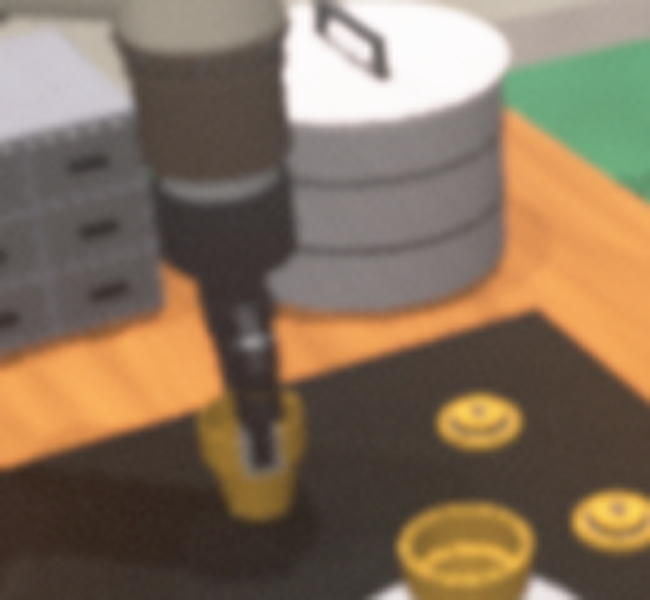

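Emit:
play_rows --moves '[[[0,0,0.2],0,1],[[0,0,0.4],0,1],[[0,-0.15,0.55],0,1],[[0,-0.3,0.55],0,1],[[0,-0.5,0.55],0,1],[[0.01,-0.6,0.55],0,1],[[0.015,-0.7,0.55],0,1],[[0.015,-0.8,0.55],0,1],[[0.015,-0.855,0.55],0,1],[[0.015,-0.855,0.55],0,1],[[0.015,-0.855,0.55],0,1]]'

```text
clock: 6.22
position: [542.6, 85.2, 376.1]
ee_rot: [0.993, -0.119, 0.002, -0.003]
contact_force: [-1.0, 0.6, -1.0]
gripper_width: 58.9
```

```bash
python3 - <<'E'
from fit import *
b=shot('side','s3');a=shot('top','t3')
crop(b,(160,60,290,210),'g4',4); crop(a,(160,160,280,260),'g5',6)
s=arm.read_state();print(s['position'],s['contact_force'],s['gripper_width'])
P=np.array(s['position']);z0=P[2]-211.1;print(proj(b,P-[0,0,P[2]-z0-31]))
E
```

```text
[542.61902524  85.52964787 376.05940767] [-0.15922646 -0.12287326 -1.65749111] 59.055434670079535
[[220.85154376 142.69004082]]
```

View pics/g4.png

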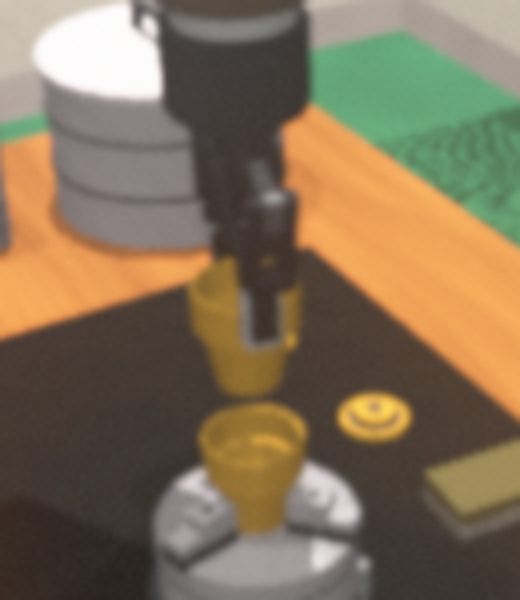

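View pics/g5.png

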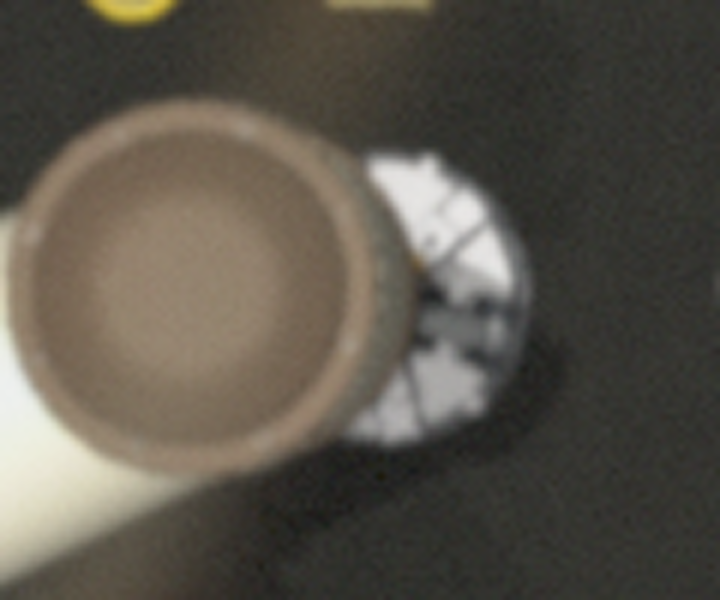

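```bash
python3 - <<'E'
from fit import *
b=shot('side')
P=(542.6,85.4);z=165;h=(542.5,84.8)
B=(255,0,0);G=(0,255,0)
overlay(b,[(circ(*P,z,18),B),(circ(*P,z+38,25.5),B),(circ(*P,z+38,30),B),(circ(*P,z+62,30),B),(circ(*h,126,30),G),(circ(*h,102,30),G)],(190,110,250,200),'g6',6.5)
E
```

```text
(no output)
```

View pics/g6.png

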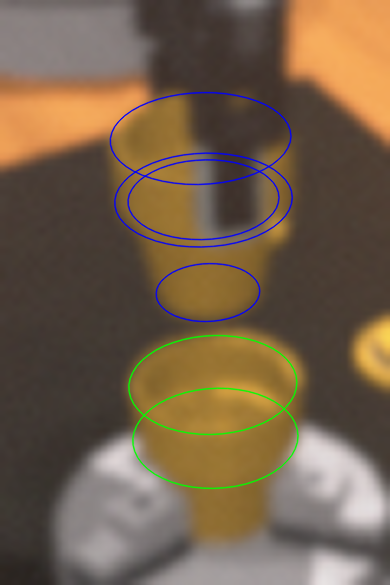

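Emit:
play_rows --moves '[[[0.001,0,-0.1],0,1],[[0.001,0,-0.2],0,1],[[0.001,0,-0.215],0,1],[[0.001,0,-0.215],0,1],[[0.001,0,-0.215],0,1]]'

```text
clock: 7.0
position: [543.4, 85.9, 313.0]
ee_rot: [0.993, -0.119, 0.004, -0.003]
contact_force: [-0.0, -0.5, -1.7]
gripper_width: 58.8
```

```bash
python3 - <<'E'
from fit import *
b=shot('side');crop(b,(180,110,270,210),'g7',6)
s=arm.read_state();print(s['position'],s['contact_force'],s['wrist_torque'])
E
```

```text
[543.30474855  85.7486709  312.8924689 ] [ 0.02392323  0.08699354 -1.50659176] [-0.02271652  0.03909863  0.02115433]
```

View pics/g7.png

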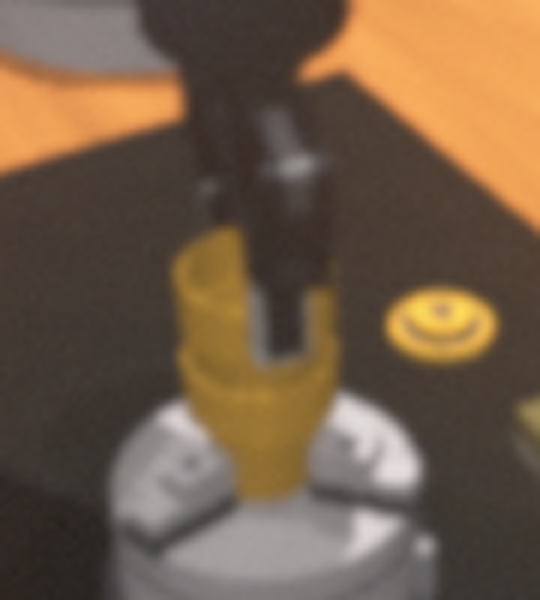

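Emit:
play_rows --moves '[[[0.003,0,-0.02],0,1],[[0.003,0,-0.035],0,1],[[0.003,0,-0.043],0,1],[[0.003,0,-0.047],0,1]]'

```text
clock: 7.55
position: [544.2, 85.7, 299.1]
ee_rot: [0.993, -0.119, 0.003, -0.003]
contact_force: [-2.5, -0.4, 5.0]
gripper_width: 58.7
```

Emit:
play_rows --moves '[[[-0.002,0,-0.005],0,1],[[-0.002,0,-0.008],0,1],[[-0.002,0,-0.008],0,1]]'

```text
clock: 7.92
position: [543.8, 85.7, 299.1]
ee_rot: [0.993, -0.118, 0.004, -0.003]
contact_force: [-3.9, -1.8, 10.1]
gripper_width: 58.5
```

Emit:
play_rows --moves '[[[0,0,0.002],0,-1],[[0,0,0.002],0,-1],[[0,0,0.002],0,-1],[[0,0,0.002],0,-1],[[0,0,0.002],0,-1],[[0,0,0.1],0,-1],[[0,0,0.3],0,-1],[[0,-0.2,0.4],0,-1],[[0,-0.4,0.4],0,-1],[[0,-0.4,0.4],0,-1]]'

```text
clock: 9.18
position: [543.3, -37.5, 419.6]
ee_rot: [0.993, -0.121, 0.005, -0.003]
contact_force: [0.4, -0.2, -0.1]
gripper_width: 85.5
```

```bash
python3 - <<'E'
from fit import *
b=shot('side','s8');a=shot('top','t8')
h=(543.5,85.3)
B=(255,0,0);G=(0,255,0)
overlay(b,[(circ(*h,150,30),B),(circ(*h,126,30),G)],(180,120,260,200),'g8',6)
overlay(a,[(circ(*h,150,30),B),(circ(*h,126,30),G)],(190,175,260,240),'g9',8)
E
```

```text
(no output)
```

View pics/g8.png

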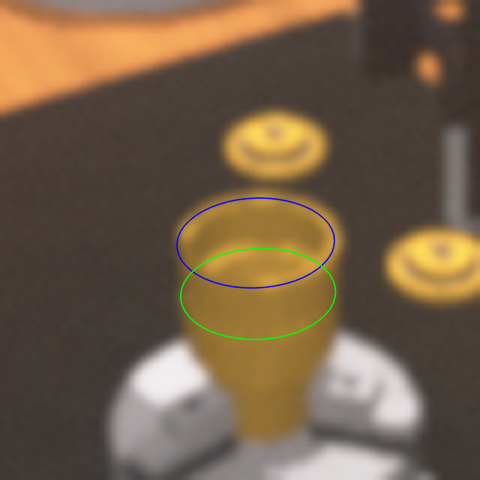

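View pics/g9.png

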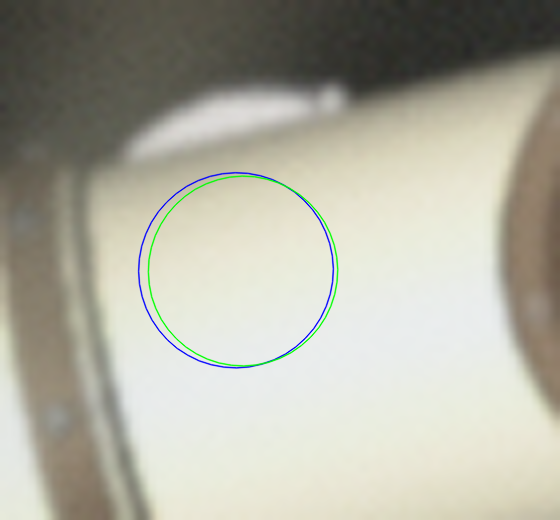

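View pics/t8.png

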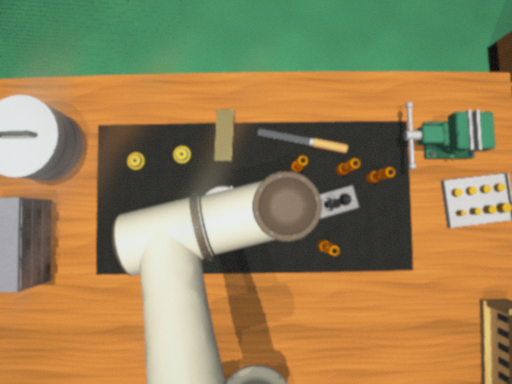

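```bash
python3 - <<'E'
from fit import *
from scipy.spatial.transform import Rotation as Ro
np.set_printoptions(precision=1,suppress=True)
a=arm.get_image('top'); b=arm.get_image('side')
for p,n in((a,'top0'),(b,'side0')): p['pixels']=cv2.cvtColor(cv2.imread(f'pics/{n}.png'),cv2.COLOR_BGR2RGB)
x0,y0,x1,y1=275,180,365,235
s=a['pixels'][y0:y1,x0:x1].astype(float).min(2)
m=(s>130).astype(np.uint8)
n,l,st,_=cv2.connectedComponentsWithStats(m); m=(l==1+st[1:,4].argmax()).astype(np.uint8)
c=max(cv2.findContours(m,0,2)[0],key=cv2.contourArea).reshape(-1,2)+[x0,y0]
w=atz(a,c,60)[:,:2]
r=cv2.minAreaRect(w.astype(np.float32));print(r)
from scipy.optimize import minimize
box=(x0-5,y0-5,x1+5,y1+5)
hull=cv2.convexHull((c-[box[0],box[1]]).astype(np.int32)); M=np.zeros((y1-y0+10,x1-x0+10),np.float32); cv2.fillConvexPoly(M,hull,1)
def corners(v,z=60):
    R=np.array([[np.cos(v[2]),-np.sin(v[2])],[np.sin(v[2]),np.cos(v[2])]])
    q=np.array([[-31,-103],[31,-103],[31,103],[-31,103]])@R.T+v[:2]; return np.c_[q,np.full(4,z)]
f=lambda v:np.abs(hullmask(a,corners(v),box)-M).sum()
r=min((minimize(f,[547,-180,g],method='Nelder-Mead',options=dict(initial_simplex=[[547,-180,g],[555,-180,g],[547,-170,g],[547,-180,g+.1]])) for g in(.3,.25,.2)),key=lambda r:r.fun)
v=r.x;print(v,r.fun)
R=np.array([[np.cos(v[2]),-np.sin(v[2])],[np.sin(v[2]),np.cos(v[2])]])
pk=[np.r_[R@[0,k]+v[:2],60] for k in(-72,-24,24,72)];print(np.array(pk))
B=(255,0,0);G=(0,255,0);Rd=(0,0,255)
t=pk[1]
L=[(corners(v),B),(corners(v,0),B)]+[(circ(*q[:2],60,17),G) for q in pk]+[(circ(*t[:2],160,12),Rd),(circ(*t[:2],60,12),Rd)]
overlay(a,L,(270,150,390,250),'b1',6);overlay(b,L,(230,200,360,325),'b2',6)
np.save('blk.npy',v)
E
```

```text
((546.1612548828125, -180.17811584472656), (64.42076110839844, 207.51637268066406), 14.96334171295166)
[ 546.9 -179.7    0.3] 127.3125
[[ 565.6 -249.2   60. ]
 [ 553.1 -202.9   60. ]
 [ 540.6 -156.5   60. ]
 [ 528.1 -110.2   60. ]]
```

View pics/b1.png

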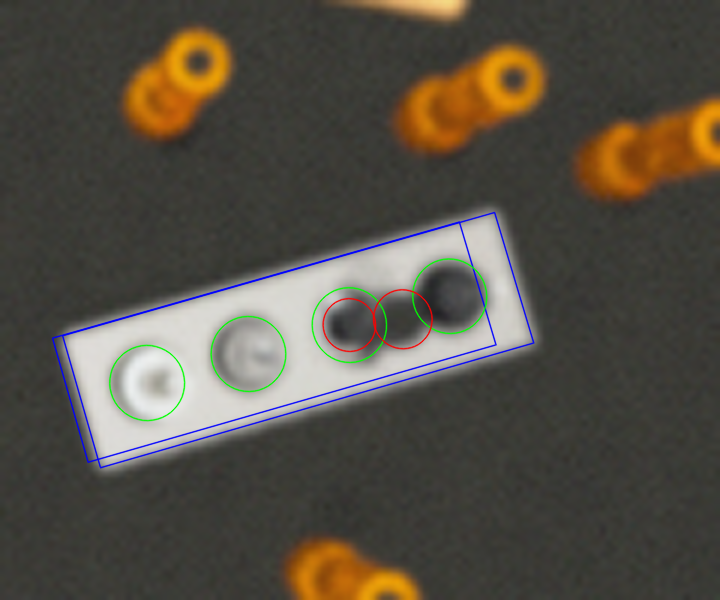

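View pics/b2.png

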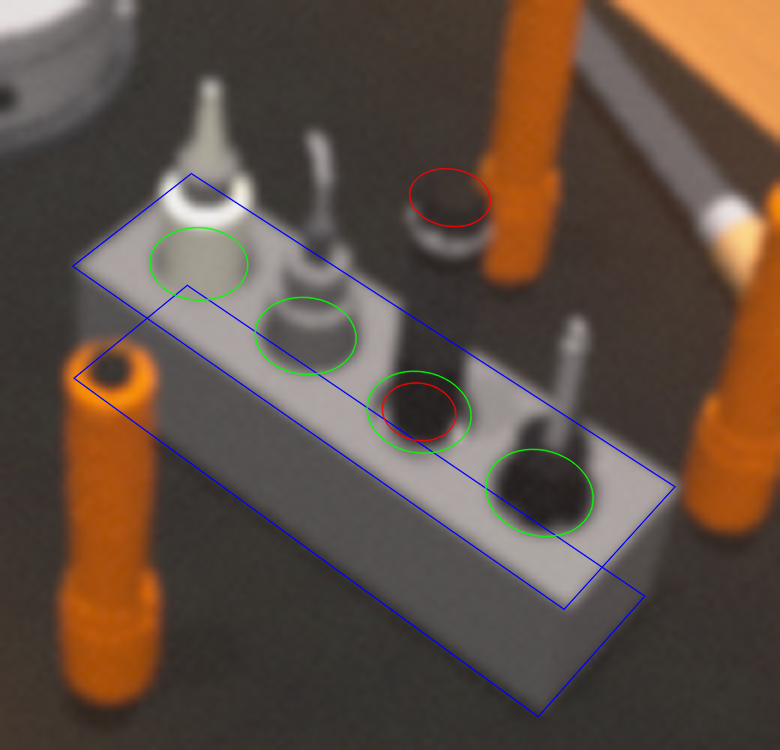

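```bash
python3 - <<'E'
from h import *
np.set_printoptions(precision=1,suppress=True)
a=arm.get_image('top'); v=np.load('blk.npy');print(v)
w=atz(a,np.array([[162,100],[435,115],[620,162],[324,572]])/6-.5+[270,150],20)[:,:2]
w2=atz(a,np.array([[198,64],[513,79],[387,602]])/6-.5+[270,150],150)[:,:2]
R=np.array([[np.cos(v[2]),-np.sin(v[2])],[np.sin(v[2]),np.cos(v[2])]])
pk=v[:2]+R@[0,-24]
print(w,'rel block',(w-pk)@R);print(w2,(w2-pk)@R,pk)
s=arm.read_state();print(s['position'],s['joints'],s['clock'])
E
```

```text
[ 546.9 -179.7    0.3]
[[ 662.1 -125.2]
 [ 653.3 -255.8]
 [ 629.7 -344.4]
 [ 437.6 -197. ]] rel block [[ 125.4   46.7]
 [  83.   -77.1]
 [  37.2 -156.5]
 [-110.    35.7]]
[[ 660.  -123.3]
 [ 652.3 -254.7]
 [ 437.6 -196. ]] [[ 124.    49. ]
 [  82.3  -75.8]
 [-109.7   36.7]] [ 553.1 -202.9]
[543.9 -33.4 418.7] [ 0.2  0.2 -0.2 -0.  -1.2  1.1] 9.425
```

Emit:
play_rows --moves '[[[0.01,-0.2,0],-0.35,-1],[[0.02,-0.4,0],-0.7,-1],[[0.031,-0.565,0],-1,-1],[[0.031,-0.565,0],-1,-1],[[0.031,-0.565,0],-1,-1]]'

```text
clock: 10.05
position: [553.6, -201.9, 418.2]
ee_rot: [0.929, -0.37, 0.004, -0.002]
contact_force: [-0.3, 0.2, -0.3]
gripper_width: 85.3
```

Emit:
play_rows --moves '[[[0,0,-0.1],-0.35,-1],[[0,0,-0.2],-0.7,-1],[[0,0,-0.2],-1,-1],[[0,0,-0.2],-1,-1],[[0,0,-0.2],-1,-1]]'

```text
clock: 10.68
position: [553.9, -200.9, 358.8]
ee_rot: [0.803, -0.596, 0.005, -0.001]
contact_force: [1.1, -0.4, -0.4]
gripper_width: 85.4
```

```bash
python3 - <<'E'
from h import *
from scipy.spatial.transform import Rotation as Ro
b=shot('side');crop(b,(230,120,370,300),'k1',4)
s=arm.read_state();M=Ro.from_quat(s['ee_rot']).as_matrix();print(s['position'],np.degrees(np.arctan2(M[1,1],M[0,1])),s['joints'],s['clock'])
E
```

```text
[ 553.81061562 -201.15570747  358.85251276] -163.21653826820162 [-0.07290452  0.35805488 -0.15531868  0.00449033 -1.0474397   0.36357779] 10.725
```

View pics/k1.png

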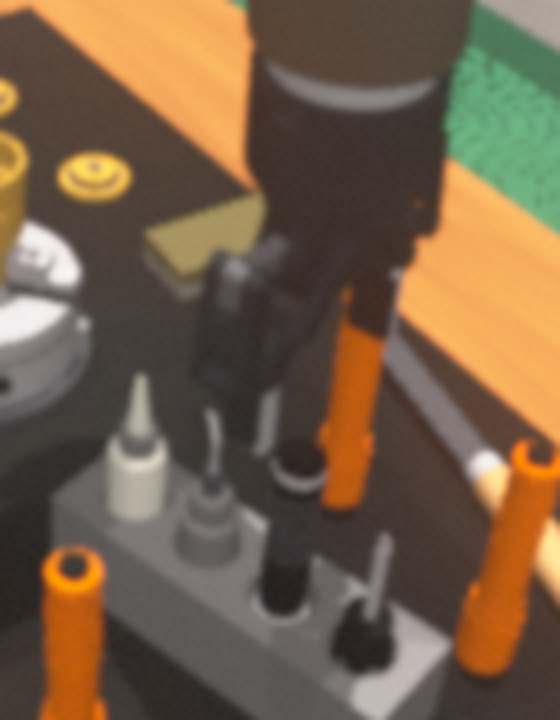

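Emit:
play_rows --moves '[[[-0.002,-0.006,-0.1],-0.06,-1],[[-0.002,-0.006,-0.2],-0.06,-1],[[-0.002,-0.006,-0.286],-0.06,-1],[[-0.002,-0.006,-0.286],-0.06,-1],[[-0.002,-0.006,-0.286],-0.06,1],[[-0.002,-0.006,-0.286],-0.06,1],[[-0.002,-0.006,-0.286],-0.06,1],[[-0.002,-0.006,-0.286],-0.06,1],[[-0.002,-0.006,-0.286],-0.06,1],[[-0.002,-0.006,-0.286],-0.06,1],[[-0.002,-0.006,-0.286],-0.06,1],[[-0.002,-0.006,-0.286],-0.06,1]]'

```text
clock: 12.22
position: [553.3, -203.1, 274.0]
ee_rot: [0.793, -0.609, 0.006, -0.001]
contact_force: [-0.6, -0.1, 5.7]
gripper_width: 22.5
```

```bash
python3 - <<'E'
from h import *
b=shot('side');crop(b,(230,120,370,300),'k2',4)
s=arm.read_state();print(s['position'],s['contact_force'],s['gripper_width'])
E
```

```text
[ 553.31422299 -203.06887674  274.01020987] [-1.8684901   0.28809398  5.9396674 ] 22.37883504519158
```

View pics/k2.png

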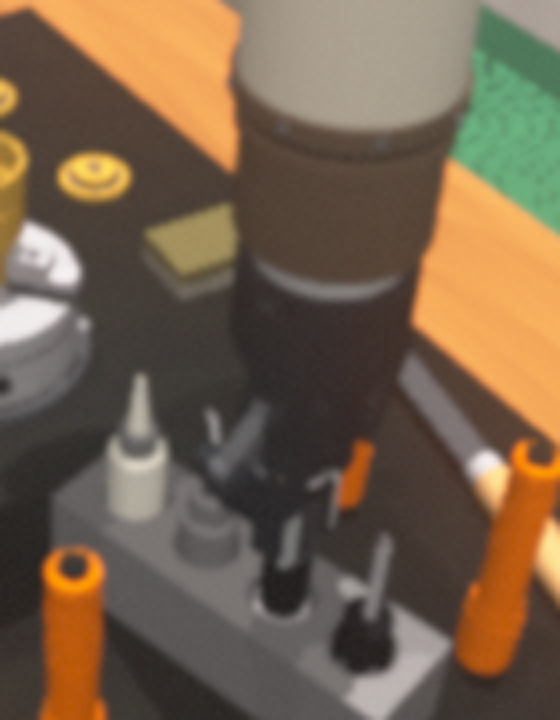

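Emit:
play_rows --moves '[[[0,0,0.05],0,1],[[0,0,0.1],0,1],[[0,0,0.135],0,1],[[0,0,0.135],0.35,1],[[0,0,0.135],0.7,1],[[0,0,0.135],1,1],[[0,0,0.135],1,1]]'

```text
clock: 13.15
position: [553.3, -203.0, 314.9]
ee_rot: [0.924, -0.384, 0.005, -0.003]
contact_force: [0.7, 0.3, 0.2]
gripper_width: 22.4
```

Emit:
play_rows --moves '[[[0,0,0],0.35,1],[[0,0,0],0.7,1],[[0,0,0],1,1],[[0,0,0],1,1]]'

```text
clock: 13.65
position: [553.3, -203.0, 315.1]
ee_rot: [0.991, -0.133, 0.005, -0.004]
contact_force: [0.1, 1.4, -1.7]
gripper_width: 23.1
```

```bash
python3 - <<'E'
from h import *
from scipy.spatial.transform import Rotation as Ro
b=shot('side');crop(b,(230,120,370,300),'k3',4)
s=arm.read_state();M=Ro.from_quat(s['ee_rot']).as_matrix();print(s['position'],np.degrees(np.arctan2(M[1,0],M[0,0])),s['joints'],s['clock'],s['contact_force'],s['wrist_torque'])
E
```

```text
[ 553.28376399 -203.03906559  315.02756314] -15.358428137412256 [-0.07871097  0.40086705 -0.20512676 -0.00875087 -0.95511898  1.3865075 ] 13.7 [ 0.36831115 -0.07314742 -0.42082601] [0.00287297 0.02407277 0.00763586]
```

View pics/k3.png

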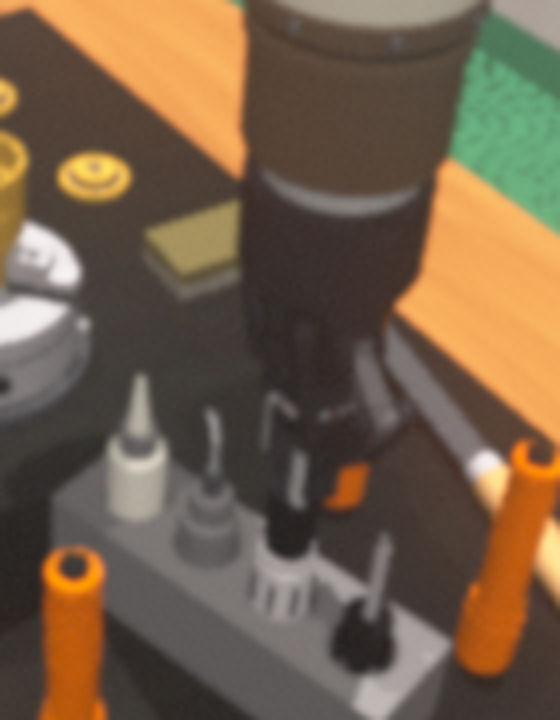

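Emit:
play_rows --moves '[[[0,0,0],0.35,1],[[0,0,0],0.7,1],[[0,0,0],1,1],[[0,0,0],1,1],[[0.03,0.008,0.002],1,1],[[0.063,0.017,0.003],1,1],[[0.09,0.024,0.002],1,1],[[0.119,0.032,-0.003],1,1],[[0.119,0.032,-0.003],1,1]]'

```text
clock: 14.82
position: [588.2, -194.5, 313.4]
ee_rot: [0.992, 0.126, -0.0, -0.004]
contact_force: [-4.5, -5.0, 0.2]
gripper_width: 22.9
```

```bash
python3 - <<'E'
from h import *
from scipy.spatial.transform import Rotation as Ro
b=shot('side');crop(b,(230,120,370,300),'k4',4)
s=arm.read_state();M=Ro.from_quat(s['ee_rot']).as_matrix();print(s['position'],np.degrees(np.arctan2(M[1,0],M[0,0])),s['clock'],s['contact_force'],s['wrist_torque'])
E
```

```text
[ 588.06093573 -194.47038579  313.41221932] 14.456686525047777 14.875 [-3.69537152 -4.53241245 -1.69818063] [-1.90301455  1.39911674  0.119192  ]
```

View pics/k4.png

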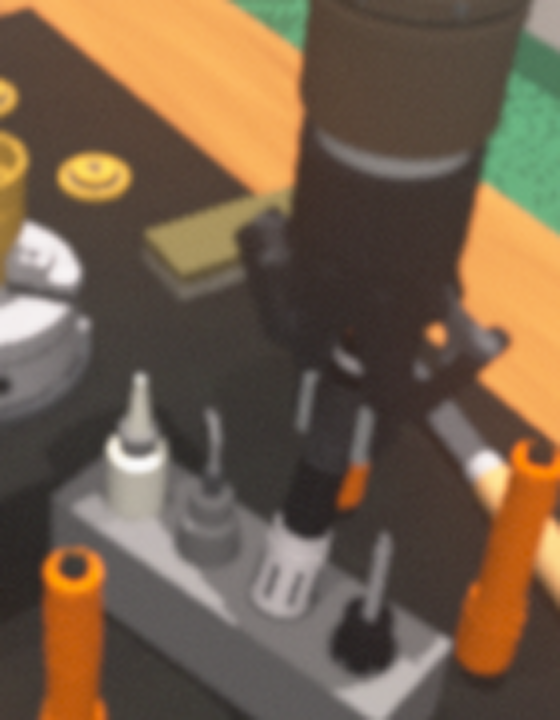

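Emit:
play_rows --moves '[[[0.028,0.007,-0.006],0,1],[[0.056,0.015,-0.015],0,1],[[0.082,0.022,-0.028],0,1],[[0.107,0.029,-0.042],0,1],[[0.131,0.035,-0.059],0,1],[[0.154,0.041,-0.077],0,1],[[0.154,0.041,-0.077],0,1]]'

```text
clock: 15.75
position: [634.9, -182.1, 290.1]
ee_rot: [0.992, 0.126, -0.0, -0.004]
contact_force: [-2.8, -3.4, 3.3]
gripper_width: 22.6
```

```bash
python3 - <<'E'
from h import *
b=shot('side');crop(b,(230,120,370,300),'k5',4)
s=arm.read_state();print(s['position'],s['clock'],s['contact_force'],s['wrist_torque'])
E
```

```text
[ 634.67214384 -182.14944766  290.24036633] 15.8 [-2.63359181 -2.74993431  3.29444659] [-1.25251387  0.95167374  0.19256734]
```

View pics/k5.png

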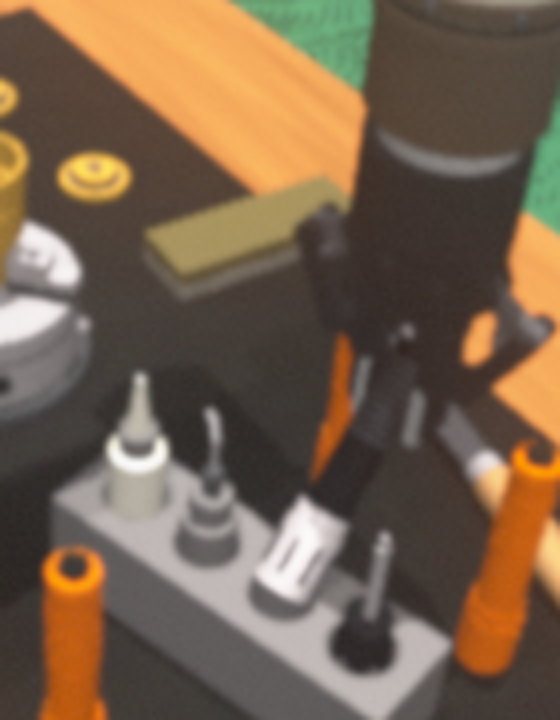

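Emit:
play_rows --moves '[[[0,0,0.05],0,1],[[0,0,0.15],0,1],[[0,0,0.3],0,1],[[0,0,0.45],0,1],[[0,0,0.55],0,1],[[0,0,0.55],0,1],[[0,0,0.55],0,1]]'

```text
clock: 16.68
position: [634.6, -181.5, 454.1]
ee_rot: [0.992, 0.126, -0.0, -0.005]
contact_force: [-0.4, -1.2, -2.3]
gripper_width: 22.8
```

```bash
python3 - <<'E'
from h import *
b=shot('side','s9');crop(b,(230,60,400,230),'k6',4)
a=shot('top','t9')
s=arm.read_state();print(s['position'],s['clock'],s['contact_force'],s['wrist_torque'],s['gripper_width'])
for n,p in(('top',a),('side',b)):
    for r in arm.look_for('torch_mid',p)[:5]: print(n,np.array(r['centre']).round(),r['conf'],proj(p,r['centre'])[0].round())
E
```

```text
[ 634.66939763 -181.77861977  453.24366447] 16.775 [ 0.6762733  -1.1297674  -1.26986947] [-3.65797554e-02  2.22515953e-02  9.97466356e-05] 22.77479581094472
top [ 586. -188.  264.] 0.76 [341. 186.]
top [ 627. -337.   86.] 0.76 [379. 175.]
top [ 444. -192.  112.] 0.49 [329. 246.]
side [ 588. -199.  274.] 0.84 [326. 174.]
side [ 654. -132.   65.] 0.84 [316. 225.]
side [ 646. -263.   89.] 0.79 [358. 259.]
side [ 626. -353.   85.] 0.62 [384. 298.]
side [ 429. -206.   88.] 0.57 [246. 289.]
```

View pics/k6.png

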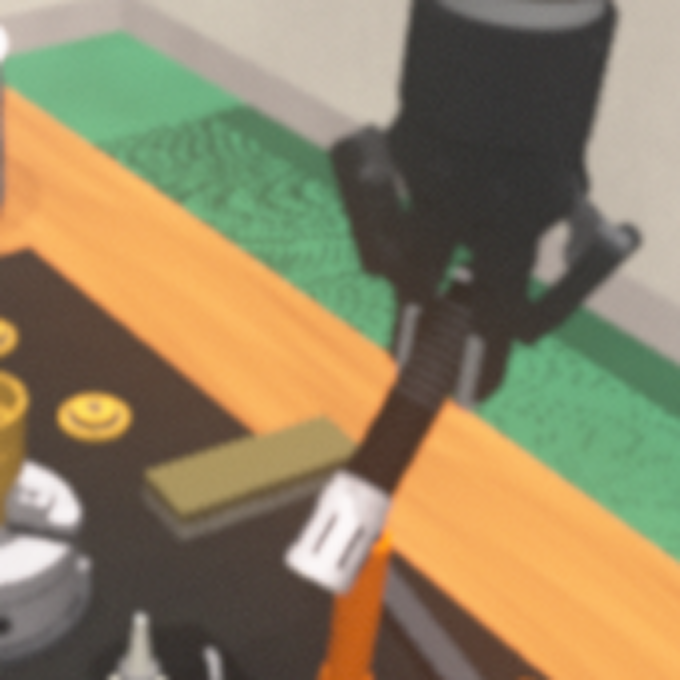

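View pics/t9.png

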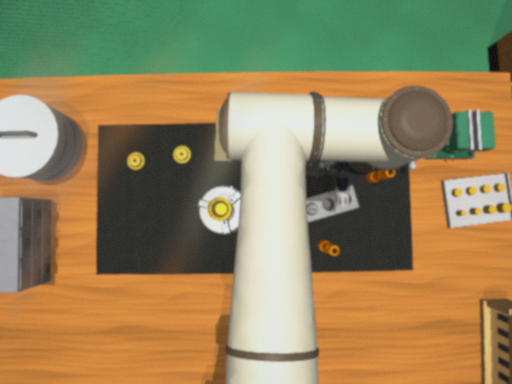

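```bash
cat > tm.py <<'E'
from h import *
from scipy.spatial.transform import Rotation as Ro
def plane_pts(p,uv,s):
    M=Ro.from_quat(s['ee_rot']).as_matrix();P=np.array(s['position'])
    n=M[:,1]; t,v=ray(p,uv)
    k=((P-t)@n)/(v@n); return t+v*k[:,None],P+155*M[:,2]
E
python3 - <<'E'
from tm import *
np.set_printoptions(precision=1,suppress=True)
b=arm.get_image('side');s=arm.read_state()
uv=np.array([[316,572],[369,482],[462,272]])/4-.5+[230,60]
X,G=plane_pts(b,uv,s);print(X,G)
d=X[2]-X[0];print(np.linalg.norm(d),np.degrees(np.arccos(d[2]/np.linalg.norm(d))),np.linalg.norm(X[1]-X[0]))
u=np.array([np.cos(.252),np.sin(.252),0]);
for th in(40,45,50):
  t=np.radians(th);ax=u*np.sin(t)+[0,0,np.cos(t)]
  c=G+0*ax
  def cyl(lo,hi,r):
    e1=np.cross(ax,[0,0,1.]);e1/=np.linalg.norm(e1);e2=np.cross(ax,e1);q=np.linspace(0,6.283,40)
    return [(c+ax*k+r*(np.cos(q)[:,None]*e1+np.sin(q)[:,None]*e2),(0,0,255)) for k in(lo,hi)]
  overlay(b,cyl(-110,-66,15)+cyl(-66,40,12),(270,100,370,220),f'th{th}',5)
im=np.hstack([cv2.imread(f'pics/th{t}.png')[:,:] for t in(40,45,50)]);cv2.imwrite('pics/th.png',cv2.resize(im,None,fx=.53,fy=.53))
E
```

```text
[[ 555.1 -200.5  228. ]
 [ 585.7 -192.9  258.3]
 [ 631.5 -181.8  340.1]] [ 634.3 -180.7  298.9]
136.88529784156074 35.059891370048064 43.740206353456855
```

View pics/th.png

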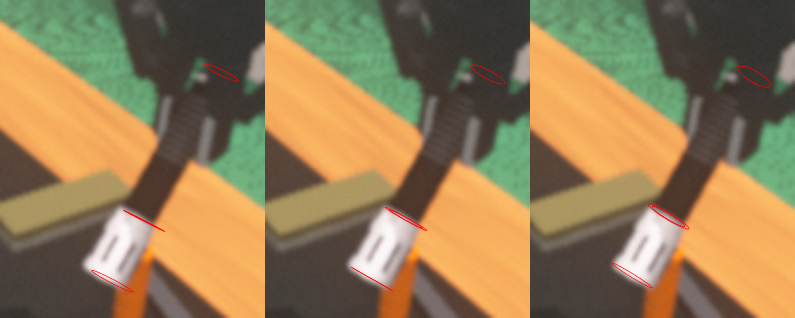

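```bash
python3 - <<'E'
from h import *
b=shot('side');im=cv2.cvtColor(b['pixels'],cv2.COLOR_RGB2BGR)[120:212,295:365]
im=np.clip(im.astype(float)*1.8,0,255).astype(np.uint8)
cv2.imwrite('pics/z1.png',cv2.resize(im,None,fx=8,fy=6.5*8/6.5*0.8,interpolation=2) if 0 else cv2.resize(im,None,fx=6.5,fy=6.5,interpolation=2))
E
```

```text
(no output)
```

View pics/z1.png

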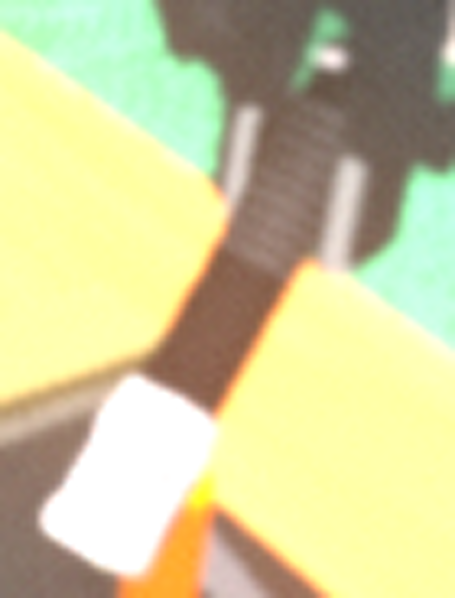

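```bash
python3 - <<'E'
from tm import *
np.set_printoptions(precision=1,suppress=True)
b=arm.get_image('side');s=arm.read_state()
uv=np.array([[88,545],[172,402],[225,320],[283,215]])/6.5-.5+[295,120]
X,G=plane_pts(b,uv,s)
M=Ro.from_quat(s['ee_rot']).as_matrix();q=(X-G)@np.c_[M[:,0],-M[:,2]]
print(q,np.degrees(np.arctan2(*(q[1:]-q[0]).T)))
k=np.polyfit(q[:,1],q[:,0],1);print('tilt',np.degrees(np.arctan(k[0])),'x at grasp',k[1])
for r in arm.look_for('torch_mid',b)[:1]: print((np.array(r['centre'])-G)@np.c_[M[:,0],M[:,1],-M[:,2]])
E
```

```text
[[-83.1 -72.4]
 [-52.3 -42.7]
 [-32.  -27.1]
 [-11.1  -4.4]] [46.  48.4 46.6]
tilt 46.97732702618905 x at grasp -5.33169616548225
[-48.6   7.4 -22.5]
```

Emit:
play_rows --moves '[[[0.1,0.1,0],0,1],[[0.132,0.3,0],0,1],[[0.132,0.5,0],0,1],[[0.132,0.65,0],0,1],[[0.132,0.8,0],0,1],[[0.132,0.9,-0.05],0,1],[[0.132,0.98,-0.08],0,1],[[0.132,1.0,-0.094],0,1],[[0.132,1.0,-0.094],0,1],[[0.132,1.0,-0.094],0,1]]'

```text
clock: 18.32
position: [674.6, 116.8, 427.1]
ee_rot: [0.992, 0.125, 0.0, -0.004]
contact_force: [0.0, -0.2, -1.2]
gripper_width: 22.8
```

```bash
python3 - <<'E'
from tm import *
np.set_printoptions(precision=2,suppress=True)
b=shot('side','s10');a=shot('top','t10');s=arm.read_state()
M=Ro.from_quat(s['ee_rot']).as_matrix();print(np.array(s['position']),M[:,0],M[:,2],s['clock'],s['gripper_width'],s['contact_force'])
crop(b,(180,70,310,200),'f1',5);crop(a,(170,110,290,250),'f2',4)
E
```

```text
[674.51 116.82 427.13] [0.97 0.25 0.  ] [-0.    0.01 -1.  ] 18.425 22.70642350342566 [ 0.4   0.67 -1.79]
```

View pics/f1.png

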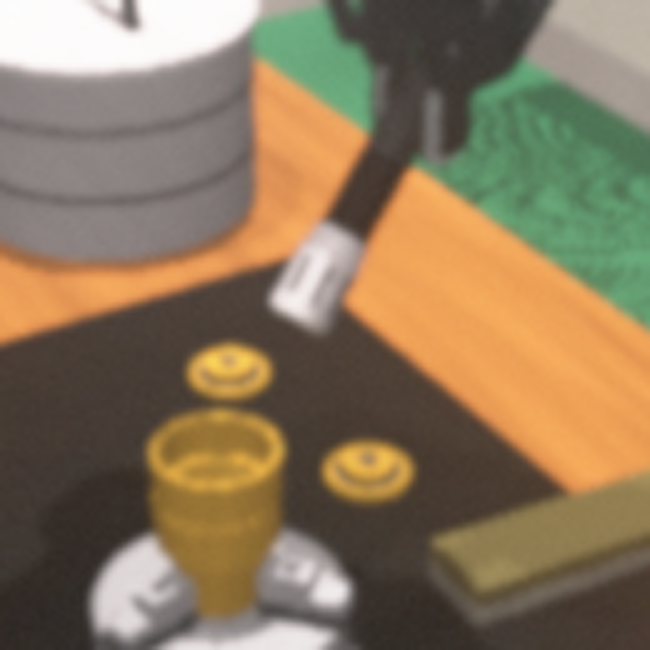

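View pics/f2.png

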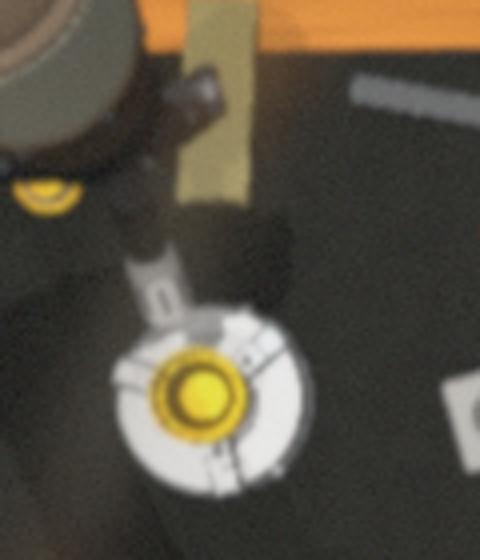

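```bash
python3 - <<'E'
from fit import *
from tm import *
np.set_printoptions(precision=1,suppress=True)
a=arm.get_image('top');b=arm.get_image('side');s=arm.read_state()
def tri(ua,ub):
    A=np.zeros((3,3));c=np.zeros(3);L=[]
    for p,u in((a,ua),(b,ub)):
        t,v=ray(p,[u]);v=v[0]/np.linalg.norm(v[0]);Q=np.eye(3)-np.outer(v,v);A+=Q;c+=Q@t;L.append((t,Q))
    x=np.linalg.solve(A,c);return x,[np.linalg.norm(Q@(x-t)) for t,Q in L]
l,e1=tri(np.array([170,318])/4-.5+[170,110],np.array([297,320])/5-.5+[180,70])
j,e2=tri(np.array([148,254])/4-.5+[170,110],np.array([337,240])/5-.5+[180,70])
m,e3=tri(np.array([200,395])/4-.5+[170,110],np.array([217,452])/5-.5+[180,70])
X,G=plane_pts(b,[np.array([297,320])/5-.5+[180,70],np.array([337,240])/5-.5+[180,70]],s)
print('lens',l,e1,X[0]);print('junc',j,e2,X[1]);print('mouth',m,e3)
for l,j in((l,j),(X[0],X[1])):
    ax=(j-l)/np.linalg.norm(j-l); r=np.array([544.5,86,150])-l; print('tilt',np.degrees(np.arccos(ax[2])),'ahead',-r@ax,'off',np.linalg.norm(r-(r@ax)*ax),r-(r@ax)*ax,np.linalg.norm(j-l))
# fixed model
M=Ro.from_quat(s['ee_rot']).as_matrix();lens=G-83.1*M[:,0]+M[:,2]*72.4;t=np.radians(47);ax=M[:,0]*np.sin(t)-M[:,2]*np.cos(t)
r=np.array([544.5,86,150])-lens;print('model',lens,-r@ax,r-(r@ax)*ax)
h=(544.5,86)
for p,n,bx in((b,'q1',(180,70,310,200)),(a,'q2',(170,110,290,250))):
    overlay(p,[(circ(*h,150,30),(255,0,0)),(np.array([lens+44*ax,lens-70*ax]),(0,0,255))],bx,n,4)
i1=cv2.imread('pics/q1.png');i2=cv2.imread('pics/q2.png')[40:];cv2.imwrite('pics/q.png',np.hstack([cv2.resize(i1,(400,400)),cv2.resize(i2,(384,400))]))
E
```

```text
lens [590.7  94.8 199.7] [np.float64(3.357953255610691), np.float64(3.3579532556107226)] [597.2  99.2 195.5]
junc [622.5 105.6 226.8] [np.float64(0.1332098216913802), np.float64(0.13320982169127701)] [622.5 105.5 226.9]
mouth [544.   83.5 150.4] [np.float64(0.6934519834095368), np.float64(0.6934519834094681)]
tilt 51.12648525450736 ahead 67.46107075575699 off 11.547332673830823 [ 3.5  8.1 -7.4] 43.121422606430784
tilt 39.78996619188298 ahead 69.7225227906991 off 12.605440195271164 [-9.3 -2.6  8.1] 40.80219961856645
model [593.7  98.3 199.5] 70.87530567961724 [ 1.   0.1 -1.1]
```

View pics/q.png

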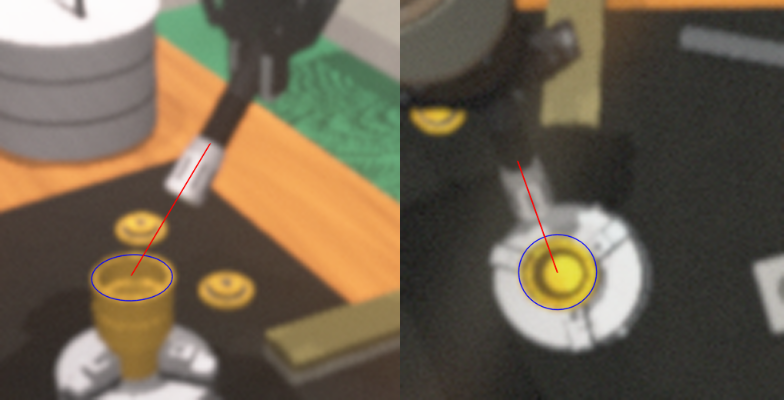

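Emit:
play_rows --moves '[[[0,0,0],0,1],[[0,0,0],0,1],[[0,0,0],0,1]]'

```text
clock: 18.9
position: [674.4, 117.0, 427.0]
ee_rot: [0.992, 0.125, 0.0, -0.004]
contact_force: [0.3, -0.0, -1.3]
gripper_width: 22.5
```

```bash
python3 - <<'E'
from h import *
s=arm.read_state();print(s['position'],s['clock'],s['gripper_width'],np.abs(s['joint_vel']).max())
print(arm.job_done())
E
```

```text
[674.44344802 117.00448825 426.98300329] 18.9 22.475261290153526 0.0015747235064892116
the job is handed in; nothing more can be done
None
```

I handed the job in at 18.9 s. The cup is nested and released, and the torch is held over it, tilted and aimed at its mouth. No verdict was reported, so what follows is from my own checks.

- **Cup:** I pressed the loose cup down until it stopped moving, at about 10 N and exactly the predicted height, then let go. In the side view taken after release, its rim lines up with the fully-home outline to about 1 mm. My two estimates of its position, from hand-picked points and from overlay fits, differ by about 2.5 mm.
- **Torch:** I took the black torch from pocket 2. The moves allow no tilting, so I tilted it in the grip by levering its head against the pocket's rim. I then lifted it clear and moved it over the cup.
- **Final aim:** My model of the torch in the grip gives a tilt of about 47°, the lens about 71 mm from the mouth and at a height of about 200 mm, and the axis 1–2 mm off the mouth's centre. Rougher checks on the final pictures disagreed. They gave 40° and 51° of tilt, 67–70 mm, and 12–13 mm off centre, all still within tolerance.
- **At hand-in:** The arm was still, and the gripper opening read 22.5 mm on the 24 mm tube. The torch shows clear of everything but the gripper.
- **Other things:** No other tool or bystander looks moved in the later pictures, but I did not measure their positions again.

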